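# Sort rattling gearbox housings by tipping them

### The arm

A 7-joint arm with a two-finger parallel gripper is mounted at the origin on the work surface. World frame = base frame: x ahead of the robot, y to its left, z up, the work surface at z = 0. Lengths are in m, angles in degrees, forces in N, time in s.
With the tool pointing down it reaches from about 0.35 to 0.775 m from the base axis. Payload 3.1 kg.
Tool frame: the origin (TCP) lies on the centre line of the jaws, within the pads' length; the fingertips stand 17 mm ahead of it and the grasp point (between the pads) lies 2 mm behind it (robot.tip_reach is the distance from the TCP to the fingertips, in m); z points along the fingers, y is the direction in which the jaws open and shut (so a half turn about z gives the same grasp; the last joint's range is limited). The gripper opens to 85 mm and grips with 20 to 120 N. Pads are 22 mm wide; open, the fingers measure 114 mm over their backs; the gripper's body (76 mm by 85 mm) begins 54 mm behind the grasp point. The pads swing forward as they close: fully open they stand 13 mm farther back than shut.
Start: joints at [-74.582, 17.813, 0.802, 86.603, -0.252, 75.585, -1.558], TCP at [0.168, 0.524, 0.248] pointing down, gripper open.
Joint ranges: [-154.91, 154.91], [-16.99, 109.72], [-72.82, 74.43], [7.12, 147.25], [-82.49, 262.49], [11.32, 116.49], [-174.64, 174.64]. Speed limits (degrees/s): [159.86, 159.86, 180, 180, 180, 180, 180].

### API

Orientations are given as [roll, pitch, yaw] about the fixed x, y, z axes, in that order (R = Rz(yaw) Ry(pitch) Rx(roll)).
In Python, from station import robot, fingers, vision, workorder, recognise gives the robot as it stands. Calls block until the motion is done:
- robot.move_to(position, orientation): joint-space move of the TCP to a pose.
- robot.line_to(position, orientation=None, velocity=0.15, f_stop=None): straight line of the TCP; orientation=None keeps the orientation; velocity is the mean speed in m/s. With f_stop (N) it stops when the force on the tool has changed by that much, and returns True; else False.
- robot.move_j(angles): joint-space move.
- fingers.gripper_to(opening, force=None): opening from 0.0 (shut) to 1.0 (fully open); force is the grip in N (None keeps the last); returns when the fingers have stopped.
- robot.pause(seconds).
- robot.inverse_kinematics(position, orientation): joint angles nearest the present ones, or None.
- vision.grab_frame(name): name is "scene" or "top"; returns the picture (420x560x3 uint8, red, green, blue); there is no depth.
- vision.calibration(name): a dict with "mtx" (3x3 intrinsics, pixels), "extrinsics" (4x4, takes a point from world to camera coordinates). Camera axes: x right, y up, looking along -z (the intrinsics and any distortion apply to the point x, -y, -z); pixel columns grow to the right and rows downward; lengths in m; the calibration is good to about 2 mm. A picture is of the moment at which its call begins. calibration takes no time and is no camera call.
A pose or a line that the arm cannot do raises robot.PlanningError and nothing moves.
- workorder.close_job(): hands the job in, once; it reports no verdict.
Trained networks look in the newest picture that a camera, given by its name, has taken for a name from the list of things; names that differ only in an ending like _2 or _b are one class to them, and where a whole thing is asked for, a point or a joint stands for the part that bears it (a point fixed in the world has none). Each returns a list of dicts, best first, with "p" (0 to 1); they miss things now and then, are a little off and sometimes report something else, mostly with a low value. They report only what shows in the picture. A call takes as long as a camera call. They do not tell look-alikes from the thing itself.
- recognise(label, camera): "rect" ([centre column, centre row, width, height] in pixels, round what is visible of it).
Readings, each from a call of its own:
- robot.current_time_s(): time.
- robot.current_joint_positions(): joint angles.
- robot.current_dq(): joint speeds.
- robot.current_joint_torque(): joint torques, N m.
- robot.current_tool_pos(): TCP position.
- robot.current_eef_rot(): TCP orientation.
- robot.current_contact_force(): force on the tool from outside, world axes, zero at the start.
- robot.current_torque(): the same for the moment, N m.
- robot.current_finger_gap(): opening from 0.0 (shut) to 1.0 (fully open).
Only numpy, scipy, OpenCV 4.12 (cv2) and the standard library are available. Lean on these libraries where they do the work, as an engineer would, in place of code of your own. Each camera call takes 0.05 s, during which the arm holds its last target. There are 200 camera calls.

### The job

One or two of the three sealed gearbox housings on the mat have a piece loose inside that can be felt shifting when the housing is tipped end to end. Find out which, then lay every rattling housing flat in the steel tray and every sound one flat on the sloping plywood rack. Set them down rather than dropping them, and leave the gear, the pot and the screwdriver where they are.

Things in the scene. Friction and masses are not known exactly. Their poses are not given: they have to be found in the camera images.
- housing_1: Sealed grey gearbox housing, one of three alike: box 150 long (own x) x 56 wide (y) x 46 high (z), 0.37 to 0.53 kg, flat on the mat; origin at the centre of its underside. Hides a 135 g steel piece: held in the middle (sound, 3 mm play) or loose, rolling freely lengthwise up to 51 mm either way once the housing is tipped 20 degrees end to end.
- housing_2: Sealed grey gearbox housing, one of three alike: box 150 long (own x) x 56 wide (y) x 46 high (z), 0.37 to 0.53 kg, flat on the mat; origin at the centre of its underside. Inside as housing_1. One or two of the three are loose; which ones varies and is not told by name, weight or place.
- housing_3: Sealed grey gearbox housing, one of three alike: box 150 long (own x) x 56 wide (y) x 46 high (z), 0.37 to 0.53 kg, flat on the mat; origin at the centre of its underside. Inside as housing_1. A loose piece runs to the low end: its weight moment about the middle of the housing differs by about 0.13 N m between one end down and the other; in a sound one it does not.
- tray: Open flat steel tray, fixed: 200 (x) x 260 (y) x 25 mm high, walls and floor 5 mm; origin at the centre of its underside. Stands left or right of the mat. Takes two housings side by side, lengthwise along x, at y plus and minus 55 mm.
- rack_bed: Fixed plywood bed of the rack, 190 (x) x 230 (y) mm, sloping 30 degrees, across the mat from the tray; origin at the centre of its upper face, 64 mm above the bench; x up the slope, away from the robot; z square out of the face. At its low end a stop strip (x -95 to -87) rises 11 mm. Takes two housings lengthwise along x, middles at x -8, y plus and minus 55 mm; they stay put or rest on the strip.
- gear: Bystander: loose steel gear wheel, 57 mm across, 14 mm high; origin at the centre of its underside. Leave alone.
- pot: Bystander: loose white plastic pot, 68 mm across, 45 mm high; origin at the centre of its underside. Leave alone.
- driver: Bystander: loose screwdriver 170 mm long lying along its own x. Leave alone.
Things that resemble listed ones, but are neither listed nor needed, are in the scene too. Leave any blue or green look-alike of the housing_2 alone.

How it is judged (in metres and radians):
At the end, for the whole second after the job is handed in: Each rattling housing lies in the tray, each sound one on the rack bed: right way up, flat to within 7 degrees, its middle within 75 mm (lengthwise) and 105 mm (sideways) of the middle of tray or bed, released and at rest (((x of housing_1 in the frame of tray between -0.075 and 0.075 m and y of housing_1 in the frame of tray between -0.105 and 0.105 m and z of housing_1 in the frame of tray between -0.003 and 0.012 m and angle between housing_1's own z axis and vertical below 0.12 rad) or (x of housing_1 in the frame of rack_bed between -0.075 and 0.075 m and y of housing_1 in the frame of rack_bed between -0.105 and 0.105 m and z of housing_1 in the frame of rack_bed between -0.008 and 0.01 m and angle between the z axis of housing_1 and the z axis of rack_bed, either way round below 0.12 rad and angle between housing_1's own z axis and vertical below 1.2 rad)) and linear speed of each of housing_1, housing_2, housing_3 below 0.03 m/s and angular speed of each of housing_1, housing_2, housing_3 below 0.3 rad/s and ((x of housing_2 in the frame of tray between -0.075 and 0.075 m and y of housing_2 in the frame of tray between -0.105 and 0.105 m and z of housing_2 in the frame of tray between -0.003 and 0.012 m and angle between housing_2's own z axis and vertical below 0.12 rad) or (x of housing_2 in the frame of rack_bed between -0.075 and 0.075 m and y of housing_2 in the frame of rack_bed between -0.105 and 0.105 m and z of housing_2 in the frame of rack_bed between -0.008 and 0.01 m and angle between the z axis of housing_2 and the z axis of rack_bed, either way round below 0.12 rad and angle between housing_2's own z axis and vertical below 1.2 rad)) and ((x of housing_3 in the frame of tray between -0.075 and 0.075 m and y of housing_3 in the frame of tray between -0.105 and 0.105 m and z of housing_3 in the frame of tray between -0.003 and 0.012 m and angle between housing_3's own z axis and vertical below 0.12 rad) or (x of housing_3 in the frame of rack_bed between -0.075 and 0.075 m and y of housing_3 in the frame of rack_bed between -0.105 and 0.105 m and z of housing_3 in the frame of rack_bed between -0.008 and 0.01 m and angle between the z axis of housing_3 and the z axis of rack_bed, either way round below 0.12 rad and angle between housing_3's own z axis and vertical below 1.2 rad)) and ((x of slug_1 in the frame of tray between -0.14 and 0.14 m and y of slug_1 in the frame of tray between -0.17 and 0.17 m and z of slug_1 in the frame of tray between -0.01 and 0.05 m) or world x of slug_1 above 0.8 m) and ((x of core_1 in the frame of rack_bed between -0.105 and 0.105 m and y of core_1 in the frame of rack_bed between -0.125 and 0.125 m and z of core_1 in the frame of rack_bed between -0.02 and 0.045 m) or world x of core_1 above 0.8 m) and ((x of slug_2 in the frame of tray between -0.14 and 0.14 m and y of slug_2 in the frame of tray between -0.17 and 0.17 m and z of slug_2 in the frame of tray between -0.01 and 0.05 m) or world x of slug_2 above 0.8 m) and ((x of core_2 in the frame of rack_bed between -0.105 and 0.105 m and y of core_2 in the frame of rack_bed between -0.125 and 0.125 m and z of core_2 in the frame of rack_bed between -0.02 and 0.045 m) or world x of core_2 above 0.8 m)); the robot touches nothing.
It fails at once if the gear, the pot or the screwdriver was moved more than 30 mm (distance of any of gear, pot, driver from where it was at the start of the episode above 0.03 m).
It fails at once if a housing was dropped or thrown (it struck the tray, the rack or the bench at more than 0.7 m/s) ((linear speed of housing_1 above 0.7 m/s and contact force between housing_1 and tray above 1 N) or (linear speed of housing_1 above 0.7 m/s and contact force between housing_1 and rack above 1 N) or (linear speed of housing_1 above 0.7 m/s and contact force between housing_1 and table above 1 N) or (linear speed of housing_2 above 0.7 m/s and contact force between housing_2 and tray above 1 N) or (linear speed of housing_2 above 0.7 m/s and contact force between housing_2 and rack above 1 N) or (linear speed of housing_2 above 0.7 m/s and contact force between housing_2 and table above 1 N) or (linear speed of housing_3 above 0.7 m/s and contact force between housing_3 and tray above 1 N) or (linear speed of housing_3 above 0.7 m/s and contact force between housing_3 and rack above 1 N) or (linear speed of housing_3 above 0.7 m/s and contact force between housing_3 and table above 1 N)).
It also fails if it takes over 72 s, if anything falls off the work surface, if the arm or the gripper's body presses on something with over 40 N, if the wrist force passes 120 N, or if a joint passes its speed limit or range.

## Working session

There is one attempt and no reset: what is moved stays moved. The work goes in short steps, each a Python script; the robot and the scene stay as the last script left them, time stands still between calls to the robot, and variables do not carry over. Pictures are saved under pics/ and viewed, about 8 in all and at most 12, crops included, and the job is handed in when it is done.

```bash
mkdir -p pics; ls; python3 - <<'E'
from station import robot, fingers, vision, workorder, recognise
import cv2
for n in("top","scene"):
    im=vision.grab_frame(n); cv2.imwrite(f"pics/{n}0.png",cv2.cvtColor(im,cv2.COLOR_RGB2BGR))
    for l in("housing_1","tray","rack_bed","gear","pot","driver"):
        print(n,l,[(round(d["p"],2),[round(float(v)) for v in d["rect"]]) for d in recognise(l,n)])
    c=vision.calibration(n); print(c)
print(robot.current_time_s(),robot.current_tool_pos(),robot.current_eef_rot())
E
```

```text
pics
top housing_1 [(0.93, [174, 306, 32, 55]), (0.87, [381, 298, 63, 25]), (0.86, [300, 177, 56, 27]), (0.79, [459, 331, 42, 66]), (0.77, [138, 147, 45, 56]), (0.64, [297, 253, 57, 26]), (0.62, [291, 216, 57, 39])]
top tray [(0.65, [408, 218, 103, 83])]
top rack_bed [(0.83, [155, 221, 104, 80])]
top gear [(0.66, [355, 145, 20, 19]), (0.44, [296, 252, 58, 26])]
top pot [(0.76, [207, 143, 22, 22])]
top driver [(0.72, [294, 128, 37, 9])]
{'mtx': array([[491.18395781,   0.        , 290.0421019 ],
       [  0.        , 491.18395781, 214.29770474],
       [  0.        ,   0.        ,   1.        ]]), 'extrinsics': array([[ 2.24786356e-02, -9.99746742e-01, -1.07846691e-03,
        -3.89413629e-02],
       [ 9.76497283e-01,  2.17245707e-02,  2.14432039e-01,
        -5.23510362e-01],
       [-2.14354303e-01, -5.87325967e-03,  9.76738316e-01,
        -1.23462393e+00],
       [ 0.00000000e+00,  0.00000000e+00,  0.00000000e+00,
         1.00000000e+00]])}
scene housing_1 [(0.95, [256, 204, 49, 49]), (0.91, [288, 223, 52, 45]), (0.9, [428, 169, 53, 29]), (0.89, [310, 252, 46, 52]), (0.78, [292, 116, 47, 36]), (0.65, [99, 259, 34, 55]), (0.57, [175, 229, 57, 50])]
scene tray [(0.98, [208, 303, 128, 117])]
scene rack_bed [(0.63, [359, 137, 91, 60]), (0.57, [358, 272, 36, 43])]
scene gear [(0.76, [300, 315, 20, 20])]
scene pot [(0.75, [393, 212, 22, 24])]
scene driver [(0.75, [357, 275, 38, 42])]
{'mtx': array([[518.1520564 ,   0.        , 279.78606216],
       [  0.        , 518.1520564 , 207.86548483],
       [  0.        ,   0.        ,   1.        ]]), 'extrinsics': array([[ 0.72724681,  0.6863366 ,  0.00735806, -0.34752941],
       [-0.58997649,  0.61959266,  0.51771872,  0.27859864],
       [ 0.35077031, -0.38085037,  0.85551925, -1.68849428],
       [ 0.        ,  0.        ,  0.        ,  1.        ]])}
0.7 [0.16818245 0.52368633 0.24834133] [1.79994372e+02 2.07803497e-03 1.62197463e+02]
```

```bash
python3 -c "
import cv2
i=cv2.imread('pics/top0.png');cv2.imwrite('pics/a.png',cv2.resize(i[100:370,90:500],(800,527),interpolation=cv2.INTER_CUBIC))"
```

```text
(no output)
```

View pics/a.png

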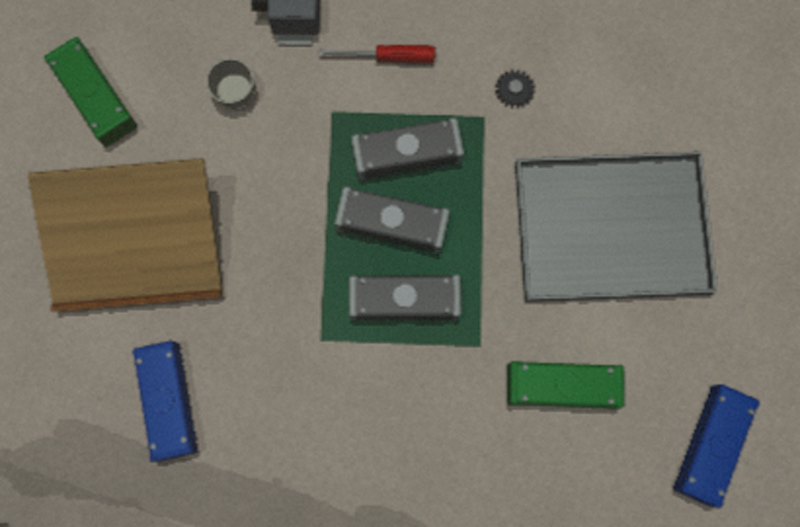

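View pics/scene0.png

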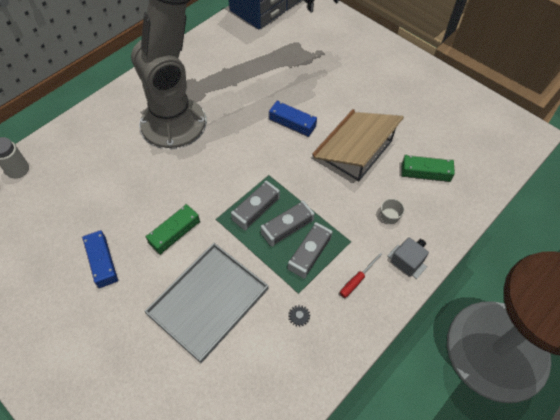

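The targets are the three grey housings on the green mat, at crop pixels (407,145), (392,217) and (405,296). The look-alikes to avoid are green at (90,90) and (566,385), and blue at (165,400) and (718,445). The rack is on the left (+y) and the tray on the right (-y).

```bash
cat > h.py <<'E'
import numpy as np, cv2
from scipy.optimize import least_squares
from scipy.spatial.transform import Rotation as R
from station import robot, fingers, vision, workorder, recognise
C=vision.calibration("top"); K=C["mtx"]; E=np.array(C["extrinsics"])
def proj(P):
    c=np.atleast_2d(P)@E[:3,:3].T+E[:3,3]; q=(c*[1,-1,-1])@K.T
    return q[:,:2]/q[:,2:]
def ray(uv,z):
    uv=np.atleast_2d(np.float64(uv)); d=np.c_[uv,np.ones(len(uv))]@np.linalg.inv(K).T*[1,-1,-1]@E[:3,:3]
    o=-E[:3,:3].T@E[:3,3]; return o+d*((z-o[2])/d[:,2])[:,None]
def fit(pts,uv,x0,slope=0,z=0):
    def w(p): return R.from_euler("zy",[p[2],-slope]).apply(pts)+[p[0],p[1],z]
    s=least_squares(lambda p:(proj(w(p))-uv).ravel(),x0); return s.x,np.abs(s.fun).max()
def corners(hx,hy,z): return np.array([[hx,hy,z],[hx,-hy,z],[-hx,-hy,z],[-hx,hy,z]])
crop=lambda l:np.array(l)/ (800/410)+[90,100]
def housings(im):
    out=[]
    hsv=cv2.cvtColor(im,cv2.COLOR_RGB2HSV).astype(int)
    for c in ((407,145),(392,217),(405,296)):
        u,v=crop(c); x0,y0=int(u)-40,int(v)-24
        m=((hsv[...,1]<70)).astype(np.uint8); 
        n,l,s,_=cv2.connectedComponentsWithStats(m)
        k=l[int(v),int(u)]; vv,uu=np.nonzero(l==k)
        box=cv2.minAreaRect(ray(np.c_[uu,vv],.046)[:,:2].astype(np.float32)*1000)
        b=cv2.boxPoints(box)/1000; e=[b[1]-b[0],b[2]-b[1]]; a=max(e,key=np.linalg.norm)
        w=(im[...,:].min(2)>165)&(l==k)&(np.hypot(*(np.indices(l.shape)-np.array([v,u])[:,None,None]))<9)
        ww=np.argwhere(w)[:,::-1]
        out.append((ray(ww.mean(0),.046)[0][:2] if len(ww) else None, np.array(box[0])/1000,np.array(box[1]),np.degrees(np.arctan2(a[1],a[0])),len(vv),len(ww)))
    return out
E
python3 - <<'E'
from h import *
im=cv2.cvtColor(cv2.imread('pics/top0.png'),cv2.COLOR_BGR2RGB)
for o in housings(im): print(o)
print("tray",fit(corners(.1,.13,.025),crop([(699,153),(699,153),(713,292),(526,300)])[[0,1,2,3]] if 0 else crop([(516,158),(699,153),(714,293),(526,300)]),[.6,-.2,0]))
print("rack",fit(corners(.095,.115,0),crop([(29,173),(203,159),(222,292),(52,307)]),[.6,.3,0],np.radians(30),.064))
print("gear,pot,driver",ray([(355,145),(207,143),(294,128)],.02))
for t,ty in((0,0),):
    pass
E
```

```text
(None, array([0.51053821, 0.00482471]), array([ 987.56848145, 1581.2722168 ]), np.float32(-88.70079), 174223, 0)
(None, array([ 0.53036212, -0.0271375 ]), array([151.59233093,  69.66090393]), np.float32(78.50006), 1320, 0)
(None, array([ 0.4239281 , -0.04757727]), array([ 62.96106339, 151.63447571]), np.float32(-88.721985), 1351, 0)
tray (array([ 0.53554298, -0.33538782,  0.05722018]), np.float64(0.836122753113159))
rack (array([0.49940048, 0.32492906, 0.09872003]), np.float64(1.5235846702223768))
gear,pot,driver [[ 0.73437876 -0.20385906  0.02      ]
 [ 0.73115542  0.20965995  0.02      ]
 [ 0.78115636 -0.03255059  0.02      ]]
```

```bash
python3 - <<'E'
s=open('h.py').read()
s=s.replace("m=((hsv[...,1]<70)).astype(np.uint8); ","p=np.zeros(im.shape[:2],np.uint8); cv2.fillPoly(p,[crop([(335,116),(481,120),(477,342),(325,338)]).astype(np.int32)],1); m=(hsv[...,1]<70).astype(np.uint8)*p; m=cv2.morphologyEx(m,cv2.MORPH_OPEN,np.ones((3,3)))")
s=s.replace("min(2)>165","min(2)>140")
open('h.py','w').write(s)
E
python3 - <<'E'
from h import *
im=cv2.cvtColor(cv2.imread('pics/top0.png'),cv2.COLOR_BGR2RGB)
for o in housings(im): print(o)
print("rack2",fit(corners(.095,.115,0)[:2],crop([(29,173),(203,159)]),[.5,.32,.1],np.radians(30),.064))
def rpy(yaw,tilt,half=0): # tool y along housing y; tilt about housing y
    return R.from_euler("zyx",[yaw+half,tilt,180],degrees=True).as_euler("xyz",degrees=True)
for nm,p in (("near",(.424,-.047,.2)),("far",(.6,-.04,.2)),("tray",(.53,-.34,.15)),("rack",(.5,.325,.15))):
    for yaw in (5,95,-85,185):
        print(nm,yaw,[None if (q:=robot.inverse_kinematics(list(p),list(rpy(yaw,t)))) is None else np.round(q).astype(int).tolist() for t in (-28,0,28)])
E
```

```text
(array([ 0.64492443, -0.05142244]), array([ 0.63289929, -0.0482956 ]), array([ 68.58604431, 151.24360657]), np.float32(-79.14151), 1320, 4)
(array([ 0.54665939, -0.03458031]), array([ 0.53236407, -0.02754479]), array([151.59233093,  65.57500458]), np.float32(78.50006), 1310, 1)
(array([ 0.4350346 , -0.04216993]), array([ 0.42522498, -0.0474667 ]), array([ 60.36300659, 151.47117615]), np.float32(-88.721985), 1326, 3)
rack2 (array([0.49870614, 0.32310956, 0.10348167]), np.float64(0.12784197109508))
near 5 [[-31, 33, 52, 89, -16, 96, -71], [-44, 7, 52, 110, -6, 66, -84], [-20, -14, 22, 132, 8, 33, -98]]
near 95 [[-37, 39, 64, 90, -22, 99, -154], [58, 13, -62, 107, 12, 67, 167], [-34, -17, 33, 133, 16, 34, 164]]
near -85 [[-28, 32, 46, 89, -13, 96, 16], [-42, 7, 50, 110, -6, 66, 6], [-31, -16, 31, 132, 14, 34, -14]]
near 185 [[-24, 30, 40, 89, -11, 95, 103], [-42, 6, 50, 110, -5, 66, 95], [-31, -16, 31, 132, 14, 34, 76]]
far 5 [[-17, 54, 48, 52, -27, 113, -74], [-30, 32, 49, 84, -24, 75, -73], [-27, 10, 34, 112, -15, 33, -79]]
far 95 [[21, 56, -52, 49, 32, 116, 157], [39, 39, -62, 81, 34
[... 416 characters left out ...]
 64, 83, -40, 78, -124], [-6, 32, 65, 107, -65, 57, -97]]
tray -85 [[2, 61, 61, 54, -29, 105, 45], [-1, 39, 53, 83, -32, 74, 50], [0, 27, 54, 107, -58, 51, 79]]
tray 185 [[5, 57, 50, 54, -21, 103, 130], [-3, 42, 59, 83, -36, 75, 143], [57, 21, -20, 105, -18, 35, 138]]
rack 5 [[-45, 50, 38, 62, -34, 104, -106], [-59, 30, 36, 88, -19, 67, -114], [-66, 17, 24, 111, 22, 35, -155]]
rack 95 [[-26, 46, -2, 61, -11, 98, 148], [-32, 27, -4, 87, 2, 66, 139], [-45, 16, -1, 110, 33, 38, 105]]
rack -85 [[-39, 47, 23, 62, -26, 101, -22], [-51, 28, 23, 88, -12, 66, -30], [-61, 16, 18, 111, 25, 36, -68]]
rack 185 [[-33, 46, 11, 62, -19, 99, 63], [-42, 27, 10, 88, -5, 66, 54], [-58, 16, 14, 111, 27, 36, 21]]
```

```bash
python3 - <<'E'
s=open('h.py').read()
s=s.replace('"zy"','"ZY"')
i=s.index("        box=cv2"); 
s=s[:i]+'''        box=cv2.minAreaRect(ray(np.c_[uu,vv],.03)[:,:2].astype(np.float32)*1000)
        b=cv2.boxPoints(box)/1000; e=[b[1]-b[0],b[2]-b[1]]; a=max(e,key=np.linalg.norm)
        M=cv2.GaussianBlur((l==k).astype(np.float32),(0,0),1)
        def cost(p):
            pts=R.from_euler("z",p[2]).apply(np.r_[corners(.075,.028,0),corners(.075,.028,.046)])+[p[0],p[1],0]
            h=cv2.convexHull((proj(pts)*16).astype(np.int32)); I=np.zeros(M.shape,np.float32)
            q=np.zeros(M.shape,np.uint8); cv2.fillConvexPoly(q,h,255,cv2.LINE_AA,4)
            return float(((cv2.GaussianBlur(q/np.float32(255),(0,0),1)-M)**2).sum())
        x0=[box[0][0]/1000,box[0][1]/1000,np.arctan2(a[1],a[0])%np.pi]
        r=minimize(cost,x0,method="Nelder-Mead",options=dict(initial_simplex=np.array([x0]*4)+np.r_[np.zeros((1,3)),np.diag([.01,.01,.1])]))
        out.append([r.x[0],r.x[1],np.degrees(r.x[2]),r.fun,len(vv)])
    return out
def rpy(yaw,tilt=0): # tool x along housing x, tilt about housing y
    return R.from_euler("ZYX",[yaw,tilt,180],degrees=True).as_euler("xyz",degrees=True)
'''
s=s.replace("import least_squares","import least_squares, minimize")
open('h.py','w').write(s)
E
python3 - <<'E'
from h import *
im=cv2.cvtColor(cv2.imread('pics/top0.png'),cv2.COLOR_BGR2RGB)
for o in housings(im): print(np.round(o,3))
print("rack",fit(corners(.095,.115,0),crop([(29,173),(203,159),(222,292),(52,307)]),[.6,.3,0],np.radians(30),.064))
print("rack2",fit(corners(.095,.115,0)[:2],crop([(29,173),(203,159)]),[.5,.32,.1],np.radians(30),.064))
for nm,p,yaws in (("near",(.424,-.047,.2),(91,-89)),("far",(.6,-.04,.2),(78,101,-101,-79)),("tray",(.53,-.34,.15),(3,183)),("rack",(.5,.325,.15),(5,185))):
    for yaw in yaws:
        print(nm,yaw,[None if (q:=robot.inverse_kinematics(list(p),list(rpy(yaw,t)))) is None else np.round(q).astype(int).tolist() for t in (-30,0,30)])
E
```

```text
[ 6.39000e-01 -4.70000e-02  1.01203e+02  3.58140e+01  1.32000e+03]
[ 5.3700e-01 -2.8000e-02  7.8586e+01  3.7579e+01  1.3100e+03]
[ 4.2900e-01 -4.7000e-02  9.2666e+01  3.0341e+01  1.3260e+03]
rack (array([0.49946263, 0.32443189, 0.10436438]), np.float64(0.8355260202021668))
rack2 (array([0.49874711, 0.32366117, 0.10506524]), np.float64(0.586964992965477))
near 91 [[-24, 24, 64, 107, -42, 88, 54], [-42, 7, 50, 110, -6, 66, 12], [-52, 11, 38, 112, 24, 68, -24]]
near -89 [[-29, 10, 11, 111, 29, 71, 151], [-54, 9, 65, 110, -9, 66, -165], [-24, 24, 65, 107, -43, 88, -125]]
far 78 [[-23, 45, 72, 88, -66, 98, 41], [-29, 31, 48, 84, -24, 75, 9], [-40, 39, 46, 79, 3, 78, -13]]
far 101 [[-16, 48, 63, 75, -59, 106, 55], [-28, 31, 47, 84, -23, 75, 32], [-42, 29, 40, 91, 13, 64, -1]]
far -101 [[-20, 33, 10, 78, 23, 82, 153], [39, 39, -62, 81, 34, 80, 146], [-20, 41, 64, 87, -61, 94, -140]]
far -79 [[-19, 25, 6, 90, 30, 69, 166], [-37, 38, 64, 84, -34, 79, -140], [-16, 49, 64, 76, -60, 106, -125]]
tray 3 [[-4, 32, 65, 108, -68, 59, 4], [2, 37, 47, 83, -28, 72, -35], [1, 63, 65, 53, -30, 107, -36]]
tray 183 [[5, 58, 50, 53, -19, 104, 137], [-5, 44, 63, 83, -39, 77, 153], [66, 23, -30, 105, -16, 34, 145]]
rack 5 [[-65, 15, 22, 114, 25, 31, -149], [-58, 30, 34, 88, -18, 67, -105], [-45, 52, 37, 59, -33, 107, -98]]
rack 185 [[-33, 48, 11, 58, -18, 103, 72], [-41, 27, 9, 88, -5, 66, 64], [-57, 15, 13, 114, 30, 32, 27]]
```

```bash
cat >> h.py <<'E'
PICK={"far":crop((407,145)),"mid":crop((392,216.5)),"near":crop((404.5,295.5))}
def pick_test(x,y,yaw,zs=.21):
    fingers.gripper_to(.88,80)
    robot.move_to([x,y,.13],list(rpy(yaw)))
    if robot.line_to([x,y,.026],velocity=.12,f_stop=15): print("STOP",robot.current_tool_pos())
    fingers.gripper_to(0.0,80); print("gap",robot.current_finger_gap())
    robot.line_to([x,y,zs],velocity=.2)
    for t in (0,30,-30):
        robot.move_to([x,y,zs],list(rpy(yaw,t))); robot.pause(.7)
        f=[];m=[]
        for _ in range(5): f.append(robot.current_contact_force()); m.append(robot.current_torque()); robot.pause(.02)
        T=R.from_euler("xyz",robot.current_eef_rot(),degrees=True)
        print(t,"F",np.round(np.mean(f,0),2),"M",np.round(np.mean(m,0),3),"Ftool",np.round(T.inv().apply(np.mean(f,0)),2),"Mtool",np.round(T.inv().apply(np.mean(m,0)),3))
    robot.move_to([x,y,zs],list(rpy(yaw)))
    print("t",robot.current_time_s(),"gap",robot.current_finger_gap())
E
python3 - <<'E'
from h import *
d={k:ray(v,.046)[0][:2] for k,v in PICK.items()}; print(d)
p=d["near"]; x,y=(p+[.429,-.047])/2
pick_test(x,y,92.7)
cv2.imwrite("pics/b.png",cv2.cvtColor(vision.grab_frame("top"),cv2.COLOR_RGB2BGR)[90:380,80:510])
E
```

```text
{'far': array([ 0.63762086, -0.04774094]), 'mid': array([ 0.53574646, -0.02923371]), 'near': array([ 0.42786674, -0.04833199])}
gap 0.6456854755727859
0 F [-0.04  0.01 -4.68] M [-0.019 -0.01  -0.021] Ftool [ 0.01 -0.04  4.68] Mtool [-0.009 -0.02   0.021]
30 F [ 0.21 -0.04 -4.52] M [ 0.992  0.077 -0.017] Ftool [2.21 0.21 3.94] Mtool [ 0.035  0.995 -0.001]
-30 F [ 0.12 -0.14 -4.76] M [-1.056 -0.049 -0.023] Ftool [-2.5   0.11  4.05] Mtool [-0.011 -1.057  0.021]
t 10.6917 gap 0.6477368002477197
```

View pics/b.png

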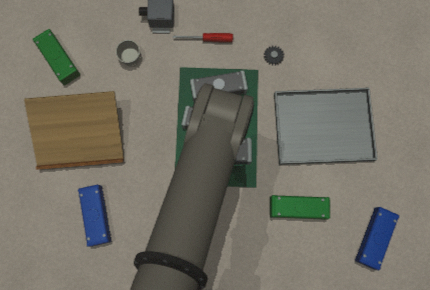

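```bash
cat >> h.py <<'E'
def meas(tag):
    robot.pause(.5); f=[];m=[]
    for _ in range(12): f.append(robot.current_contact_force()); m.append(robot.current_torque()); robot.pause(.02)
    T=R.from_euler("xyz",robot.current_eef_rot(),degrees=True)
    F=T.inv().apply(np.mean(f,0));M=T.inv().apply(np.mean(m,0))
    print(tag,"Ft",np.round(F,2),"Mt",np.round(M,3),"sd",np.round(np.std(m,0),3)); return F,M
E
python3 - <<'E'
from h import *
p=robot.current_tool_pos()
meas("lvl after -30")
robot.move_to(list(p),list(rpy(92.7,30))); meas("+30")
robot.move_to(list(p),list(rpy(92.7,0))); meas("lvl after +30")
print(robot.current_time_s())
E
```

```text
lvl after -30 Ft [ 0.08 -0.03  4.84] Mt [ 0.006 -0.014 -0.017] sd [0.028 0.026 0.033]
+30 Ft [2.46 0.13 4.36] Mt [0.003 1.015 0.005] sd [0.031 0.031 0.023]
lvl after +30 Ft [-0.14  0.03  4.94] Mt [-0.018 -0.01   0.001] sd [0.032 0.025 0.04 ]
13.9417
```

Level readings after each tip are the same (0.004 N m apart), so this one looks sound. I'll put it on the rack, and the other two will serve as a comparison.

```bash
cat >> h.py <<'E'
TRAY=((.5355,-.3354,.0),3.3,0.,.005); RACK=((.499,.324,.064),6.0,-30.,0.)
def place(S,lx,ly,half=1,vdown=.04):
    o,yaw,sl,fl=S
    A=R.from_euler("ZY",[yaw,sl],degrees=True)
    P=lambda h:list(A.apply([lx,ly,fl+h+.026])+o)
    ori=list(rpy(yaw+180*half,-sl if half else sl))
    robot.move_to(P(.09),ori)
    robot.line_to(P(.012),velocity=.12)
    s=robot.line_to(P(-.006),velocity=vdown,f_stop=5)
    print("contact",s,"height",round(float((A.inv().apply(robot.current_tool_pos()-np.array(o)))[2]-fl-.026),4))
    fingers.gripper_to(.88); robot.pause(.2)
    robot.line_to(P(.10),velocity=.2)
    print("t",robot.current_time_s())
def shot(n):
    cv2.imwrite(f"pics/{n}.png",cv2.resize(cv2.cvtColor(vision.grab_frame("top"),cv2.COLOR_RGB2BGR)[90:380,80:510],(800,540),interpolation=cv2.INTER_CUBIC))
E
python3 - <<'E'
from h import *
place(RACK,-.008,.055)
shot("c")
E
```

```text
contact True height 0.0014
t 17.8333
```

View pics/c.png

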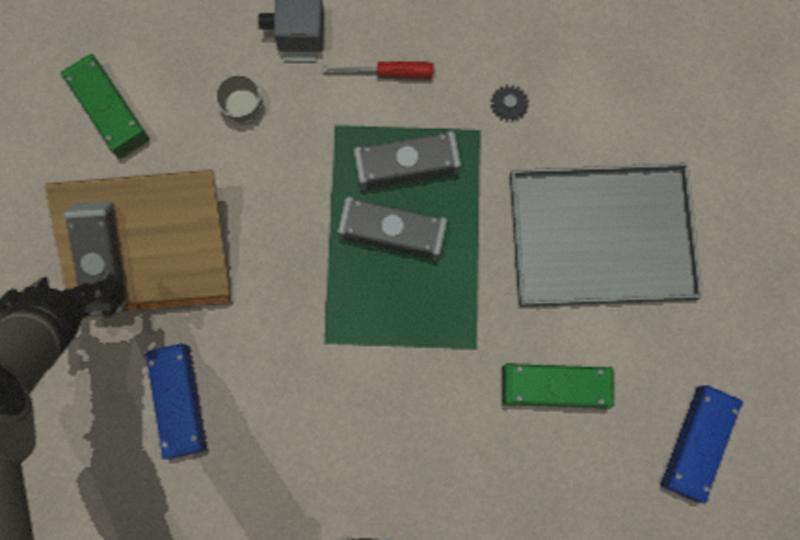

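The first housing lies on the left half of the rack (92,262), and the other two are undisturbed. Next I'll pick and tip the middle one.

```bash
cat >> h.py <<'E'
def pick_test2(x,y,yaw,zs=.21):
    robot.move_to([x,y,.13],list(rpy(yaw)))
    if robot.line_to([x,y,.026],velocity=.12,f_stop=15): print("STOP",robot.current_tool_pos())
    fingers.gripper_to(0.0,80); print("gap",robot.current_finger_gap())
    robot.line_to([x,y,zs],velocity=.2)
    for t in (0,30,0,-30,0):
        robot.move_to([x,y,zs],list(rpy(yaw,t))); meas(t)
    print("t",robot.current_time_s(),"gap",robot.current_finger_gap())
E
python3 - <<'E'
from h import *
pick_test2(.5365,-.0286,78.6)
E
```

```text
gap 0.6423811783717768
0 Ft [ 0.29 -0.15  3.9 ] Mt [-0.014  0.001 -0.001] sd [0.034 0.038 0.023]
30 Ft [ 2.02 -0.06  3.48] Mt [-0.011  0.889  0.026] sd [0.029 0.03  0.019]
0 Ft [0.19 0.04 3.81] Mt [-0.002  0.014  0.003] sd [0.025 0.033 0.03 ]
-30 Ft [-2.07  0.06  3.22] Mt [ 0.004 -0.894  0.004] sd [0.251 0.051 0.032]
0 Ft [-0.13 -0.35  3.9 ] Mt [-0.001  0.005 -0.009] sd [0.024 0.031 0.025]
t 27.4417 gap 0.645754646504317
```

```bash
python3 - <<'E'
from h import *
p=list(robot.current_tool_pos())
for t in (15,32,15,0):
    robot.move_to(p,list(rpy(78.6,t)))
    if t: F,M=meas(t); print("My/sin",round(M[1]/np.sin(np.radians(t)),3), "W",np.linalg.norm(F).round(2))
print(robot.current_time_s())
E
```

```text
15 Ft [1.06 0.07 3.62] Mt [-0.004  0.412  0.024] sd [0.023 0.024 0.023]
My/sin 1.591 W 3.77
32 Ft [ 2.18 -0.02  3.08] Mt [-0.012  0.951  0.009] sd [0.018 0.038 0.027]
My/sin 1.794 W 3.77
15 Ft [0.94 0.17 3.84] Mt [0.004 0.422 0.017] sd [0.041 0.037 0.029]
My/sin 1.629 W 3.95
30.7167
```

```bash
cat >> h.py <<'E'
def sweep(yaw,angs,settle=.35):
    p=list(robot.current_tool_pos()); out=[]
    for t in angs:
        try: robot.move_to(p,list(rpy(yaw,t)))
        except robot.PlanningError as e: print(t,"plan"); continue
        robot.pause(settle); f=[];m=[]
        for _ in range(4):
            for _ in range(10): f.append(robot.current_contact_force()); m.append(robot.current_torque())
            robot.pause(.02)
        T=R.from_euler("xyz",robot.current_eef_rot(),degrees=True)
        F=T.inv().apply(f);M=T.inv().apply(m); a=np.degrees(np.arctan2(-T.as_matrix()[2,0],-T.as_matrix()[2,2]))
        print(t,round(a,2),"Fx,Fz",F.mean(0)[[0,2]].round(2),"My",M[:,1].mean().round(4),"sd",M[:,1].std().round(3),"distinct",len(np.unique(np.round(M[:,1],7))),"My/sin",(M[:,1].mean()/np.sin(np.radians(t or 90))).round(3))
    print("t",robot.current_time_s())
E
python3 - <<'E'
from h import *
t0=robot.current_time_s(); sweep(78.6,(10,20,30,40,-10,-30,0))
E
```

```text
10 9.98 Fx,Fz [0.38 3.49] My 0.2372 sd 0.017 distinct 4 My/sin 1.366
20 19.94 Fx,Fz [1.16 3.73] My 0.5584 sd 0.02 distinct 4 My/sin 1.633
30 29.89 Fx,Fz [1.79 2.84] My 0.8645 sd 0.022 distinct 4 My/sin 1.729
40 39.82 Fx,Fz [2.54 2.94] My 1.1303 sd 0.025 distinct 4 My/sin 1.758
-10 -9.94 Fx,Fz [-1.14  3.58] My -0.2668 sd 0.028 distinct 4 My/sin 1.536
-30 -29.99 Fx,Fz [-2.53  3.63] My -0.8846 sd 0.022 distinct 4 My/sin 1.769
0 -0.02 Fx,Fz [-0.    4.24] My 0.0453 sd 0.008 distinct 4 My/sin 0.045
t 36.2
```

A sweep on the middle housing fits M = 1.84·sin − 0.069·cos. The cosine term matches a loose piece at the low end (0.066 expected), so it rattles and goes in the tray. Next is the far one, with an angle-ratio test.

```bash
cat >> h.py <<'E'
def pick(x,y,yaw,zs=.21):
    robot.move_to([x,y,.13],list(rpy(yaw)))
    if robot.line_to([x,y,.026],velocity=.15,f_stop=15): print("STOP",robot.current_tool_pos())
    fingers.gripper_to(0.0,80); print("gap",robot.current_finger_gap())
    robot.line_to([x,y,zs],velocity=.25)
E
python3 - <<'E'
from h import *
place(TRAY,0,.055,half=0)
shot("d")
pick(.638,-.0475,101.2)
sweep(101.2,(12,-12,-32,32),.3)
E
```

```text
contact True height 0.0011
t 39.575
gap 0.6444283692542422
12 11.99 Fx,Fz [1.06 4.22] My 0.399 sd 0.016 distinct 4 My/sin 1.919
-12 -12.0 Fx,Fz [-1.1  4.5] My -0.4256 sd 0.049 distinct 4 My/sin 2.047
-32 -31.96 Fx,Fz [-2.76  3.93] My -1.0847 sd 0.043 distinct 4 My/sin 2.047
32 31.98 Fx,Fz [2.69 3.75] My 1.1139 sd 0.014 distinct 4 My/sin 2.102
t 46.2
```

View pics/d.png

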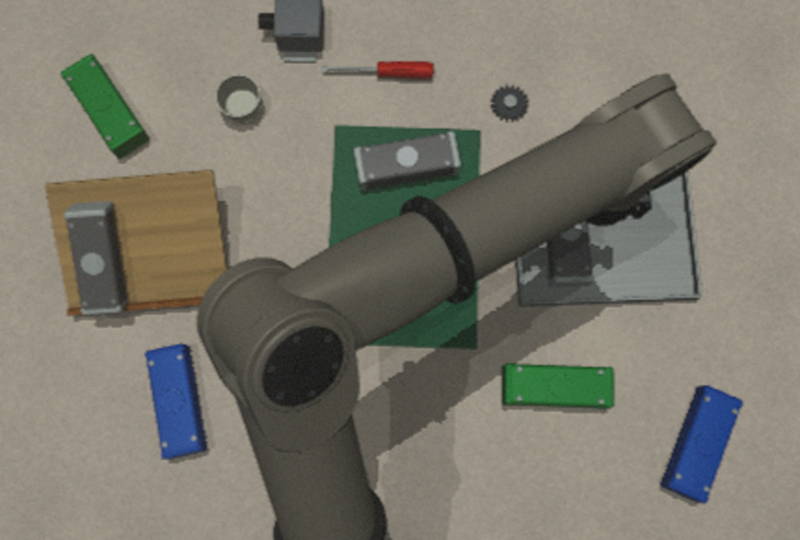

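```bash
cat >> h.py <<'E'
def quick(ori_list,n=15,settle=.3,pos=None):
    p=list(robot.current_tool_pos()) if pos is None else pos
    for yaw,t in ori_list:
        robot.move_to(p,list(rpy(yaw,t))); robot.pause(settle); F=[];M=[]
        T=R.from_euler("xyz",robot.current_eef_rot(),degrees=True)
        for _ in range(n): F.append(T.inv().apply(robot.current_contact_force())); M.append(T.inv().apply(robot.current_torque())[1]); robot.pause(.02)
        print(t,"My",np.mean(M).round(4),"+-",(np.std(M)/n**.5).round(4),"W",np.linalg.norm(np.mean(F,0)).round(2),"/sin",round(np.mean(M)/np.sin(np.radians(t or 90)),3))
    print("t",robot.current_time_s())
E
python3 - <<'E'
from h import *
quick([(101.2,10),(101.2,-10)],18)
E
```

```text
10 My 0.3342 +- 0.0061 W 4.67 /sin 1.925
-10 My -0.3661 +- 0.0078 W 4.66 /sin 2.108
t 48.2333
```

The far one scales with sin (M10/M32 = 0.318; sound predicts 0.328, loose 0.286), so it is sound and goes on the rack. I'll retest the near one with this better method, since its first test was weaker.

```bash
python3 - <<'E'
from h import *
place(RACK,-.008,-.055)
o,yaw,sl,fl=RACK; A=R.from_euler("ZY",[yaw,sl],degrees=True); P=lambda h:list(A.apply([-.010,.055,h+.026])+o)
ori=list(rpy(yaw+180,-sl))
robot.move_to(P(.07),ori)
print("stop",robot.line_to(P(0),velocity=.15,f_stop=12))
fingers.gripper_to(0,80); print("gap",robot.current_finger_gap())
robot.line_to(P(.10),velocity=.25)
quick([(92.7,10),(92.7,32),(92.7,-32),(92.7,-10)],12,.25,pos=[.43,.0,.23])
E
```

```text
contact True height 0.002
t 51.9417
stop False
gap 0.6469370002077486
10 My 0.3321 +- 0.0073 W 4.65 /sin 1.913
32 My 1.0799 +- 0.0083 W 4.97 /sin 2.038
-32 My -1.0759 +- 0.0085 W 5.01 /sin 2.03
-10 My -0.3577 +- 0.0105 W 4.8 /sin 2.06
t 59.1167
```

Ratio 0.320, the same as the far one and unlike the rattling one (0.285), so this one is sound and goes back on the rack.

```bash
python3 - <<'E'
from h import *
place(RACK,-.008,.055)
robot.move_to([.40,.05,.30],list(rpy(92.7)))
shot("e"); print(robot.current_time_s())
E
```

```text
contact True height 0.0013
t 62.8667
64.225
```

View pics/e.png

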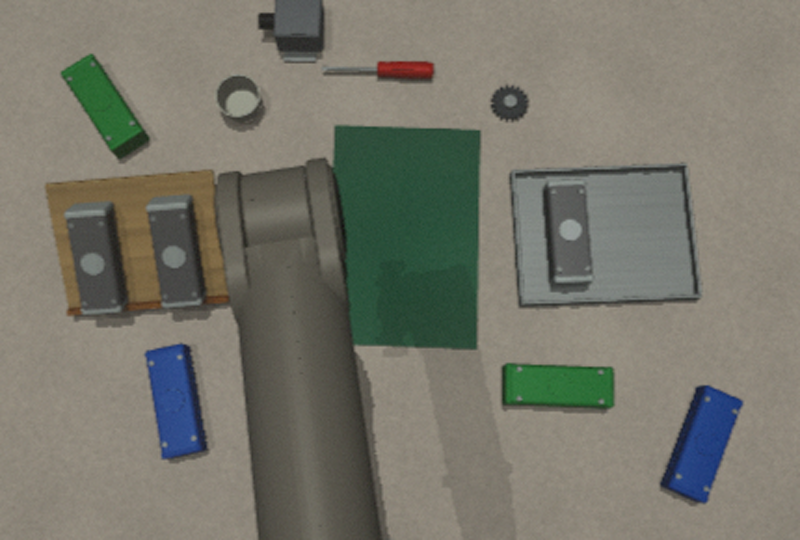

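Two housings lie flat on the rack, at (92,262) and (175,256). One lies flat in the tray at (570,230). The gear, pot and screwdriver haven't moved.

```bash
python3 -c "
from station import workorder,robot
print(workorder.close_job(),robot.current_time_s())"
```

```text
the job is handed in; nothing more can be done
the job is handed in; nothing more can be done
```

I gripped, lifted and tipped all three housings, then sorted them and handed the job in. The last clock reading was 64.2 s, against the 72 s limit. I judged the middle housing on the mat to be the only one rattling. It is in the steel tray, and the other two are on the plywood rack.

**How I told them apart:** I compared the wrist moment at about 10° of tip with the moment at 30–32°.

| Housing (place on mat) | Measured ratio | Sound predicts | Loose predicts | Verdict |
|---|---|---|---|---|
| Middle | 0.285 (10° against 30°) | 0.347 | – | Loose |
| Far | 0.318 (10° against 32°) | 0.328 | 0.286 | Sound |
| Near (tested twice) | 0.320 (10° against 32°) | 0.328 | about 0.285 | Sound |

A sweep of the middle housing also gave a moment of about 0.069 N m from a piece at its low end, where a loose one should give about 0.066.

**Checks that disagreed:**
- **Level readings:** after tipping, they showed no lasting shift in any housing I checked that way, including the loose one. I stopped relying on that test.
- **Far housing:** its first readings, at 12°, fell between sound and loose. The finer 10° readings settled it as sound.

**Final picture:** all three housings look flat and are released, with the gripper clear of them. The gear, pot and screwdriver show no movement. I judged the flatness and rest by eye from the top camera and did not measure them separately.

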